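# Mirror a row of wardrobe odds and ends into the organiser

## Task

Move the torch, the shoe cream jar, the spotlight bulb and the padlock from the row of small white trays into the grey four-compartment organiser in reverse order: what stands at the left end of the row goes into the right-end compartment, the second from the left into the second from the right, and so on. Set each one down in its compartment, without dropping it, so that it stands flat on the floor of it, upright and the same way up as now, and let go.

Things in the scene. Friction and masses are not known exactly. Their poses are not given: they have to be found in the camera images.
- torch_center (a point): The small aluminium torch standing on its wider lens head, 76 mm tall: head 36 mm across for the lowest 16 mm, then a 26 mm straight barrel from 24 to 70 mm, with a black rubber button 17 mm across on top. The point is on its vertical centre line, half-way up (38 mm above its underside); z up. It can be gripped at this height.
- jar_center (a point): The round amber glass jar of shoe cream with a steel screw lid, closed, 62 mm tall, 48 mm across (lid 50 mm across, top 18 mm). The point is on its vertical centre line, half-way up (31 mm above its underside); z up. It can be gripped at this height.
- lamp_center (a point): The spare spotlight bulb standing on its glass face: white straight-sided body 50 mm across and 38 mm tall, above it a narrow grey base 28 mm across up to 60 mm and two steel pins up to 66 mm. The point is on its vertical centre line, half-way up (33 mm above its underside); z up. It can be gripped at this height.
- padlock_center (a point): The brass padlock standing on its body with the steel shackle upward, 72 mm tall in all: body 26 mm thick (its x) by 50 mm wide (its y) by 44 mm tall, shackle 39 mm wide and 7 mm thick. The point is on its vertical centre line, half-way up (36 mm above its underside); z up. It can be gripped at this height.
- torch_tray: Low white plastic tray in which the torch stands at the start; fixed. 88 x 88 mm outside, 80 x 80 mm inside, inner floor 4 mm above its origin, rim 10 mm above its origin. Origin at the centre of its underside; x away from the robot, y to the left (both roughly).
- jar_tray: Low white plastic tray in which the jar stands at the start; fixed. 88 x 88 mm outside, 80 x 80 mm inside, inner floor 4 mm above its origin, rim 10 mm above its origin. Origin at the centre of its underside; x away from the robot, y to the left (both roughly).
- lamp_tray: Low white plastic tray in which the lamp stands at the start; fixed. 88 x 88 mm outside, 80 x 80 mm inside, inner floor 4 mm above its origin, rim 10 mm above its origin. Origin at the centre of its underside; x away from the robot, y to the left (both roughly).
- padlock_tray: Low white plastic tray in which the padlock stands at the start; fixed. 88 x 88 mm outside, 80 x 80 mm inside, inner floor 4 mm above its origin, rim 10 mm above its origin. Origin at the centre of its underside; x away from the robot, y to the left (both roughly).
- board: Thin wooden board under the row of four white trays, 98 x 400 x 5 mm, fixed; the old row. Origin at the centre of its underside; y runs along the row to the left end as seen from the robot, x across it away from the robot. The trays stand about 142 and 47 mm either side of the middle along y, in an order that varies. It may lie nearer or farther than the organiser.
- organiser: Grey plastic organiser with four compartments in a row, 93 x 385 mm, fixed, empty at the start. Origin at the centre of its underside; y runs along the row to the left end as seen from the robot, x across it away from the robot. Compartment centres at y = +142.5, +47.5, -47.5, -142.5 mm, x = 0; each 85 mm (x) by 91 mm (y) inside, floor 6 mm and rim of the walls 13 mm above the origin; walls 4 mm thick.

How it is judged:
By the outcome, as a careful person would: the job done as asked, in the order asked, and still so for the second after the job is handed in, with the robot touching nothing.
It also fails if it takes over 102 s, if anything falls off the work surface, if the arm or the gripper's body presses on something with over 40 N, if the wrist force passes 120 N, or if a joint passes its speed limit or range.

## Robot

A 6-joint arm with a two-finger parallel gripper is mounted at the origin on the work surface. World frame = base frame: x ahead of the robot, y to its left, z up, the work surface at z = 0. Lengths are in mm, angles in rad, forces in N, time in s.
With the tool pointing down it reaches from about 325 to 1000 mm from the base axis. Payload 5.1 kg.
Tool frame: the origin (TCP) lies between the finger pads; the fingertips stand 19 mm ahead of it and the grasp point (between the pads) is the TCP; z points along the fingers, y is the line along which they close (so a half turn about z gives the same grasp; the last joint's range is limited). The gripper opens to 85 mm and grips with 20 to 120 N. Pads are 22 mm wide; open, the fingers measure 114 mm over their backs; the gripper's body (76 mm by 85 mm) begins 54 mm behind the grasp point. The pads swing forward as they close: fully open they stand 13 mm farther back than shut.
Start: joints at [-1.206, 0.124, 1.65, -0, 1.367, -0.083], TCP at [281.407, -585.914, 250.322] pointing down, gripper open.
Joint ranges: [-2.61, 2.61], [-1.02, 2.33], [0.03, 2.71], [-1.35, 4.49], [0.32, 2.68], [-2.91, 2.91]. Speed limits (rad/s): [2.57, 2.57, 3.14, 3.14, 3.14, 3.14].

## Interface

Orientations are given as a rotation vector (axis times angle).
In Python, from bench import arm, imaging gives the robot as it stands.
- The arm moves only by the shell command python3 -m jog 'ROWS' [FORCE]. ROWS is JSON, a list of rows, each an object with "travel": the shift along the tool's x, y, z scaled (see below), a list of three; "turn": the turn about the tool's z scaled (see below); "grip": the opening, from 0 (shut) to 1 (fully open). A call has 1 to 20 rows; each row shifts and turns the commanded pose from where the row before left it, along the tool's axes as they then stand; what a row does not reach is not made up. The controller multiplies each number of a shift by 0.02 m and each number of a turn by 5 degrees. A row lasts 1/12 s, in which the tool goes at most 41.7 mm and 7.16 degrees, less where a joint would pass 70% of its speed; a pose out of reach is approached as far as the arm can. A call with a number of a shift or a turn outside -1 to 1 is refused whole. A call with a gripper value outside its range is refused whole. The fingers move at their own pace and stop on an object; FORCE is the grip in N (left out, the last holds). Time passes only in rows, so rows that do not move let the fingers close. It gives the time, the measured TCP pose, the force, the opening and the grip force at its end, in the units of the state.
- arm.state(): the state, without advancing time (a new reading comes with each control period).
- imaging.camera(name): name is "scene" or "top" or "wrist"; returns a dict with "frame" (384x512x3 uint8, red, green, blue), "intrinsics" (3x3 intrinsics, pixels), "rvec" (rotation vector, rad) and "tvec" (3), from world to camera coordinates, as OpenCV has them. Camera axes: x right, y down, z forward; pixel columns grow to the right and rows downward; lengths in mm; the calibration is good to about 2 mm. A picture is of the moment at which its call begins. There is no depth.
- arm.close_job(): hands the job in; it is judged then, once.
The state is a dict: "t": time; "q": joint angles; "qd": joint speeds; "effort": joint torques, N m; "eef_pos": TCP position; "orientation": TCP orientation; "wrist_force": force on the tool from outside, world axes, zero at the start; "ft_torque": the same for the moment, N m; "finger_gap": opening from 0.0 (shut) to 1.0 (fully open); "grip_force": force on a finger pad.
Only numpy, scipy, OpenCV 4.12 (cv2) and the standard library are available. Lean on these libraries where they do the work, as an engineer would, in place of code of your own. Each camera call takes 0.05 s, during which the arm holds its last target. There are 200 camera calls.

## Working session

There is one attempt and no reset: what is moved stays moved. The work goes in short steps, Python scripts to look and compute and a shell command to move; the robot and the scene stay as the last step left them, time stands still between calls to the robot, and variables do not carry over. Pictures are saved under pics/ and viewed, at most 14 in all, crops included, and the job is handed in when it is done.

```bash
mkdir -p pics; ls
python3 - <<'E'
from bench import arm, imaging
import cv2
print(arm.state())
for n in("top","scene"):
    c=imaging.camera(n); cv2.imwrite(f"pics/{n}0.png",c["frame"][:,:,::-1]); print(c["intrinsics"],c["rvec"],c["tvec"])
E
```

```text
pics
{'t': 0.0, 'q': array([-1.20560555e+00,  1.24499446e-01,  1.65170496e+00, -1.07727759e-05,
        1.36750454e+00, -8.26135702e-02]), 'qd': array([ 0.00109238,  0.00054255, -0.0008079 , -0.00179635, -0.00095022,
        0.00066026]), 'effort': array([ 1.17083837e-03, -4.23608243e+01, -3.65452373e+01,  1.15908160e-04,
        6.87802341e-03, -1.00807392e-05]), 'eef_pos': array([ 281.19521541, -585.37830302,  249.03834756]), 'orientation': array([-3.06113139e+00, -6.97085346e-01,  4.84200974e-04]), 'wrist_force': array([ 0.60647021, -0.98121629, -0.20772145]), 'ft_torque': array([ 0.0093611 ,  0.00037355, -0.04629753]), 'grip_force': 0.0, 'finger_gap': 0.9971632494060373}
[[346.46507969   0.         251.41037735]
 [  0.         346.46507969 187.30360602]
 [  0.           0.           1.        ]] [ 2.08737206 -2.11545502  0.24428732] [ -0.69411761 575.4840921  574.21354011]
[[350.10494499   0.         256.11385986]
 [  0.         350.10494499 185.03068781]
 [  0.           0.           1.        ]] [ 1.42735785  1.97221701 -0.93129465] [ 171.665327   -275.85938383 1090.50938678]
```

View pics/top0.png

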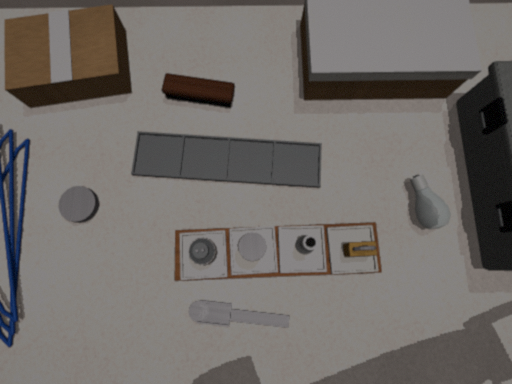

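View pics/scene0.png

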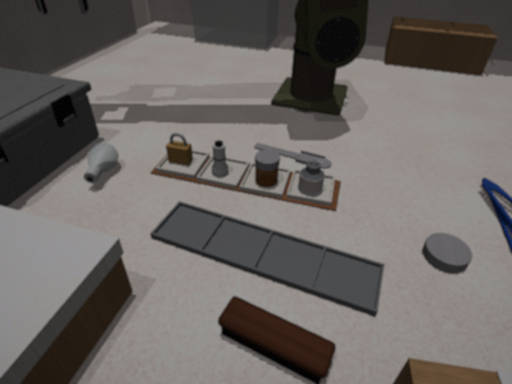

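The top view shows the row, left to right: lamp (203,250), jar (252,246), torch (308,243) and padlock (360,248). The organiser lies beyond it, from (135,133) to (321,186). The targets are therefore lamp to right end, jar to second from right, torch to second from left, and padlock to left end.

```bash
cat > h.py <<'E'
import numpy as np, cv2
from bench import arm, imaging
def ray(c,px,z):
    R=cv2.Rodrigues(np.array(c["rvec"]))[0]; C=-R.T@np.array(c["tvec"]).ravel()
    p=np.atleast_2d(px).astype(float); d=np.c_[p,np.ones(len(p))]@np.linalg.inv(c["intrinsics"]).T@R
    return (C+d*((z-C[2])/d[:,2])[:,None])[:,:2]
def blob(m,n=1):
    cs=cv2.findContours(m.astype(np.uint8),cv2.RETR_EXTERNAL,cv2.CHAIN_APPROX_NONE)[0]
    return sorted(cs,key=cv2.contourArea)[-n:]
E
python3 - <<'E'
from h import *
c=imaging.camera("top"); f=c["frame"]; 
R=cv2.Rodrigues(np.array(c["rvec"]))[0]; print("C",-R.T@np.array(c["tvec"]).ravel())
hsv=cv2.cvtColor(f,cv2.COLOR_RGB2HSV)
for n,p in dict(org=(205,158),bo=(178,255),tray=(188,240),table=(150,230),pad=(360,248),jar=(252,246),torch=(308,243),lamp=(203,250),wall=(183,150)).items(): print(n,f[p[1],p[0]],hsv[p[1],p[0]])
g=f.astype(int).max(2)
m=np.zeros(g.shape,bool); m[120:200,125:330]=1; m&=g<105
k=blob(m)[0]; w=ray(c,k[:,0],13).astype(np.float32); r=cv2.minAreaRect(w); print("org",r)
m=np.zeros(g.shape,bool); m[215:290,165:390]=1; m&=(hsv[...,1]>90)
k=np.vstack(blob(m,6)); w=ray(c,k[:,0],5).astype(np.float32); r=cv2.minAreaRect(w); print("board",r)
b=cv2.resize(f[215:290,165:390],None,fx=3.5,fy=3.5,interpolation=cv2.INTER_CUBIC); b2=cv2.resize(f[120:200,125:330],(787,280),interpolation=cv2.INTER_CUBIC)
cv2.imwrite("pics/crop.png",np.vstack([b2,b[:,:787]])[:,:,::-1])
E
```

```text
C [430.23137038  -5.68830062 689.76243946]
org [80 79 81] [135   6  81]
bo [96 63 40] [ 12 149  96]
tray [134 132 129] [ 18  10 134]
table [135 130 125] [ 15  19 135]
pad [79 77 79] [150   6  79]
jar [115 112 113] [170   7 115]
torch [17 10 11] [176 105  17]
lamp [99 96 97] [170   8  99]
wall [60 59 59] [ 0  4 60]
org ((648.005126953125, 40.8704833984375), (383.0958251953125, 96.59671020507812), 85.28285217285156)
board ((462.65478515625, -56.033294677734375), (95.26801300048828, 396.0113220214844), 1.480196237564087)
```

View pics/crop.png

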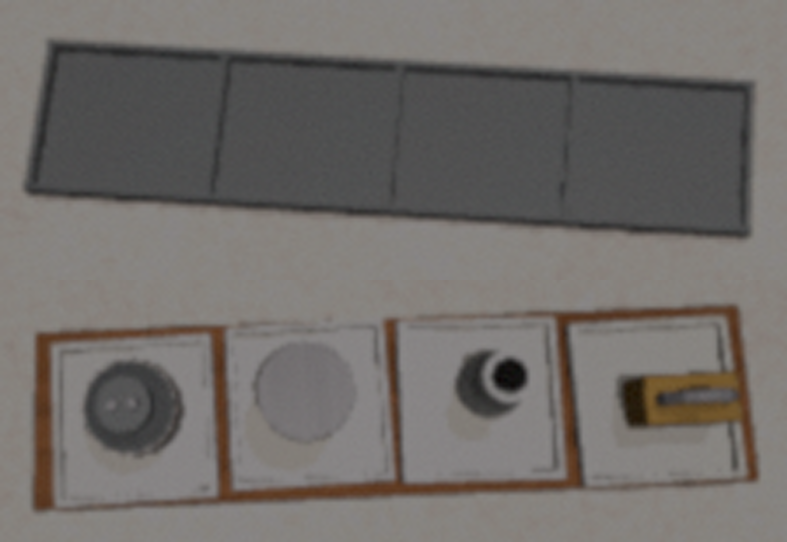

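The crop confirms the row order. Readings in crop pixels: lamp base (123,404), jar lid (305,391), torch button (509,376), and padlock body from (641,375) to (742,427) with its wide side along the row.

Run:
```python
from h import *
c=imaging.camera("top")
P=lambda x,y:(165+x/3.5-.4,215+(y-280)/3.5-.4)
for n,p,z in(("lamp",P(123,404),69),("lampbody",P(133,408),28),("jar",P(305,391),71),("torch",P(509,376),85),("pad",P(691,401),53)): print(n,ray(c,p,z))
f=c["frame"]; hsv=cv2.cvtColor(f,cv2.COLOR_RGB2HSV)
m=np.zeros(f.shape[:2],bool); m[235:262,335:377]=1; m&=(hsv[...,0]>14)&(hsv[...,0]<32)&(hsv[...,1]>100)
print("padrect",cv2.minAreaRect(ray(c,np.vstack(blob(m,2))[:,0],53).astype(np.float32)))
t=lambda o,yaw,y:(o+y*np.array([-np.sin(yaw),np.cos(yaw)])).round(1)
for y in(142.5,47.5,-47.5,-142.5): print("comp",y,t(np.array([650,40.9]),-np.radians(4.7),y),"tray",t(np.array([462.6,-56]),np.radians(1.5),y))
R=cv2.Rodrigues(arm.state()["orientation"])[0]; print(R.round(3))
```

```text
lamp [[462.30261772  84.34329154]]
lampbody [[462.23095524  84.8763343 ]]
jar [[467.42345391  -7.50709251]]
torch [[ 472.54599983 -108.33240602]]
pad [[ 460.70791113 -207.35330969]]
padrect ((462.0683898925781, -203.29408264160156), (24.77402687072754, 58.718727111816406), 1.8179442882537842)
comp 142.5 [661.7 182.9] tray [458.9  86.5]
comp 47.5 [653.9  88.2] tray [461.4  -8.5]
comp -47.5 [646.1  -6.4] tray [ 463.8 -103.5]
comp -142.5 [ 638.3 -101.1] tray [ 466.3 -198.5]
[[ 0.901  0.433 -0.   ]
 [ 0.433 -0.901  0.001]
 [ 0.    -0.001 -1.   ]]
```

Sizes and spacing agree with the specification: organiser 383 × 97 mm, board 396 × 95 mm. At tool yaw 90°, tool x is world +y, tool y is world +x and tool z is down.

```bash
python3 -m jog '[{"travel":[0,0,0],"turn":-0.98,"grip":1},{"travel":[0,0,0],"turn":-0.99,"grip":1},{"travel":[0,0,0],"turn":-0.99,"grip":1},{"travel":[0,0,0],"turn":-0.99,"grip":1},{"travel":[0,0,0],"turn":-0.99,"grip":1},{"travel":[0,0,0],"turn":-0.99,"grip":1},{"travel":[0,0,0],"turn":-0.99,"grip":1},{"travel":[0,0,0],"turn":-0.99,"grip":1},{"travel":[0,0,0],"turn":-0.99,"grip":1},{"travel":[0,0,0],"turn":-0.99,"grip":1},{"travel":[0,0,0],"turn":-0.99,"grip":1},{"travel":[0,0,0],"turn":-0.99,"grip":1},{"travel":[0,0,0],"turn":-0.99,"grip":1},{"travel":[0,0,0],"turn":0,"grip":1}]' 40
python3 -m jog '[{"travel":[0.8,0,0],"turn":0,"grip":1},{"travel":[1,0,0],"turn":0,"grip":1},{"travel":[1,0,0],"turn":0,"grip":1},{"travel":[1,0,0],"turn":0,"grip":1},{"travel":[1,0,0],"turn":0,"grip":1},{"travel":[1,0,0],"turn":0,"grip":1},{"travel":[1,0,0],"turn":0,"grip":1},{"travel":[1,0,0],"turn":0,"grip":1},{"travel":[1,0,0],"turn":0,"grip":1},{"travel":[1,0,0],"turn":0,"grip":1},{"travel":[1,0,0],"turn":0,"grip":1},{"travel":[1,0,0],"turn":0,"grip":1},{"travel":[1,0,0],"turn":0,"grip":1},{"travel":[1,0,0],"turn":0,"grip":1},{"travel":[1,0,0],"turn":0,"grip":1},{"travel":[1,0,0],"turn":0,"grip":1},{"travel":[1,0,0],"turn":0,"grip":1},{"travel":[1,0,0],"turn":0,"grip":1},{"travel":[0.8,0,0],"turn":0,"grip":1},{"travel":[0.4,0,0],"turn":0,"grip":1}]'
cat > d.py <<'E'
import sys; from h import *
s=arm.state(); R=cv2.Rodrigues(s["orientation"])[0]; print("t",round(s["t"],2),"pos",s["eef_pos"].round(1),"yaw",np.degrees(np.arctan2(R[1,0],R[0,0])).round(2),"tilt",R[2,:2].round(3),"F",s["wrist_force"].round(1),"gap",round(s["finger_gap"],3),"gf",round(s["grip_force"],1))
if len(sys.argv)>3: print("units",(R.T@(np.array([float(v) for v in sys.argv[1:4]])-s["eef_pos"])/20).round(2))
E
python3 d.py 461 -205 150
```

```text
t: 1.37
eef_pos: [281.4, -585.8, 249.9]
orientation: [-2.22, -2.222, -0.0]
wrist_force: [-0.5, 0.5, -0.3]
finger_gap: 0.996
grip_force: 0.0
t: 3.03
eef_pos: [281.6, -204.5, 250.3]
orientation: [2.223, 2.219, 0.001]
wrist_force: [-0.3, 0.5, -0.4]
finger_gap: 0.995
grip_force: 0.0
t 3.03 pos [ 281.6 -204.5  250.3] yaw 89.91 tilt [-0.     0.001] F [-0.3  0.5 -0.4] gap 0.995 gf 0.0
units [-0.01  8.97  5.02]
```

```bash
python3 -m jog '[{"travel":[0,0.5,0.2],"turn":0,"grip":1},{"travel":[0,1,0.6],"turn":0,"grip":1},{"travel":[0,1,0.6],"turn":0,"grip":1},{"travel":[0,1,0.6],"turn":0,"grip":1},{"travel":[0,1,0.6],"turn":0,"grip":1},{"travel":[0,1,0.6],"turn":0,"grip":1},{"travel":[0,1,0.6],"turn":0,"grip":1},{"travel":[0,1,0.6],"turn":0,"grip":1},{"travel":[0,1,0.4],"turn":0,"grip":1},{"travel":[0,0.5,0.2],"turn":0,"grip":1},{"travel":[0,0,0],"turn":0,"grip":1}]' >/dev/null
python3 d.py 461 -205 45
python3 - <<'E'
from h import *
c=imaging.camera("wrist"); cv2.imwrite("pics/w1.png",c["frame"][:,:,::-1])
import pickle; pickle.dump(c,open("w1.pkl","wb"))
R=cv2.Rodrigues(np.array(c["rvec"]))[0]; print("C",-R.T@np.array(c["tvec"]).ravel())
E
```

```text
t 3.95 pos [ 462.6 -205.9  148.9] yaw 89.94 tilt [ 0.001 -0.002] F [-0.6  0.1 -0.2] gap 0.998 gf 0.0
units [ 0.04 -0.07  5.19]
C [ 463.07293244 -123.09657021  272.94745442]
```

View pics/w1.png

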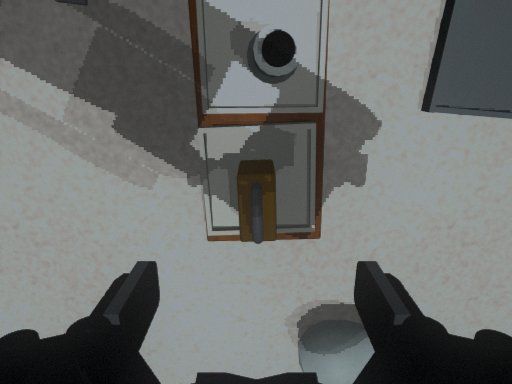

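The wrist view shows the padlock top spanning about (239,175) to (276,241). The torch button is at (279,48) and its tray spans (195–328, 0–112).

```bash
python3 - <<'E'
from h import *
import pickle; c=pickle.load(open("w1.pkl","rb"))
print(ray(c,[(238.5,175),(274,175),(239.5,241),(276.5,241)],53)); print("torch",ray(c,(279,48),85))
print("shackle",ray(c,[(257.5,186),(258,242)],81), "mid", ray(c,[(257,208),(257.5,241)],53))
E
python3 d.py 461.5 -204.5 44
```

```text
[[ 450.96347842 -184.68950384]
 [ 474.48272046 -184.68955698]
 [ 450.84823265 -233.12781892]
 [ 477.0332124  -233.12075402]]
torch [[ 474.27194199 -109.33805422]]
shackle [[ 463.49595561 -183.51441513]
 [ 463.8319164  -219.80225003]] mid [[ 463.22715229 -208.10817278]
 [ 463.58783361 -233.12438168]]
t 4.0 pos [ 461.9 -206.   149.5] yaw 89.93 tilt [ 0.001 -0.002] F [0.2 0.2 0.7] gap 1.002 gf 0.0
units [ 0.07 -0.01  5.27]
```

```bash
python3 -m jog '[{"travel":[-0.05,0.08,0.5],"turn":0,"grip":1},{"travel":[0,0,0.9],"turn":0,"grip":1},{"travel":[0,0,0.9],"turn":0,"grip":1},{"travel":[0,0,0.9],"turn":0,"grip":1},{"travel":[0,0,0.9],"turn":0,"grip":1},{"travel":[0,0,0.8],"turn":0,"grip":1},{"travel":[0,0,0.45],"turn":0,"grip":1},{"travel":[0,0,0],"turn":0,"grip":1},{"travel":[0,0,0],"turn":0,"grip":0},{"travel":[0,0,0],"turn":0,"grip":0},{"travel":[0,0,0],"turn":0,"grip":0},{"travel":[0,0,0],"turn":0,"grip":0},{"travel":[0,0,0],"turn":0,"grip":0},{"travel":[0,0,0],"turn":0,"grip":0},{"travel":[0,0,0],"turn":0,"grip":0},{"travel":[0,0,0],"turn":0,"grip":0},{"travel":[0,0,0],"turn":0,"grip":0}]' 40; python3 d.py 661.7 182.9 150
```

```text
t: 5.42
eef_pos: [464.0, -207.4, 44.3]
orientation: [2.221, 2.22, 0.001]
wrist_force: [-0.4, 1.7, 6.0]
finger_gap: 0.296
grip_force: 41.0
t 5.42 pos [ 464.  -207.4   44.3] yaw 89.96 tilt [-0.001  0.001] F [-0.4  1.7  6. ] gap 0.296 gf 41.0
units [19.52  9.88 -5.29]
```

```bash
python3 -m jog '[{"travel":[0,0,-0.3],"turn":0,"grip":0},{"travel":[0,0,-0.7],"turn":0,"grip":0},{"travel":[0,0,-1],"turn":0,"grip":0},{"travel":[0,0,-1],"turn":0,"grip":0},{"travel":[0,0,-1],"turn":0,"grip":0},{"travel":[0,0,-0.8],"turn":0,"grip":0},{"travel":[0,0,-0.5],"turn":0,"grip":0},{"travel":[0,0.2,0],"turn":0,"grip":0},{"travel":[0,0.5,0],"turn":0,"grip":0},{"travel":[0,0.9,0],"turn":0,"grip":0},{"travel":[0,0.9,0],"turn":0,"grip":0},{"travel":[0,0.9,0],"turn":0,"grip":0},{"travel":[0,0.9,0],"turn":0,"grip":0},{"travel":[0,0.9,0],"turn":0,"grip":0},{"travel":[0,0.9,0],"turn":0,"grip":0},{"travel":[0,0.9,0],"turn":0,"grip":0},{"travel":[0,0.9,0],"turn":0,"grip":0},{"travel":[0,0.9,0],"turn":0,"grip":0},{"travel":[0,0.7,0],"turn":0,"grip":0},{"travel":[0,0.4,0],"turn":0,"grip":0}]' >/dev/null
python3 -m jog '[{"travel":[0.3,0,0],"turn":0,"grip":0},{"travel":[0.7,0,0],"turn":0,"grip":0},{"travel":[1,0,0],"turn":0,"grip":0},{"travel":[1,0,0],"turn":0,"grip":0},{"travel":[1,0,0],"turn":0,"grip":0},{"travel":[1,0,0],"turn":0,"grip":0},{"travel":[1,0,0],"turn":0,"grip":0},{"travel":[1,0,0],"turn":0,"grip":0},{"travel":[1,0,0],"turn":0,"grip":0},{"travel":[1,0,0],"turn":0,"grip":0},{"travel":[1,0,0],"turn":0,"grip":0},{"travel":[1,0,0],"turn":0,"grip":0},{"travel":[1,0,0],"turn":0,"grip":0},{"travel":[1,0,0],"turn":0,"grip":0},{"travel":[1,0,0],"turn":0,"grip":0},{"travel":[1,0,0],"turn":0,"grip":0},{"travel":[1,0,0],"turn":0,"grip":0},{"travel":[1,0,0],"turn":0,"grip":0},{"travel":[1,0,0],"turn":0,"grip":0},{"travel":[1,0,0],"turn":0,"grip":0}]'  >/dev/null
python3 d.py 661.7 182.9 41.3;  python3 - <<'E'
from h import *
import pickle
c=imaging.camera("wrist"); cv2.imwrite("pics/w2.png",c["frame"][:,:,::-1]);pickle.dump(c,open("w2.pkl","wb"))
E
```

```text
t 8.75 pos [659.8 174.5 148.8] yaw 89.97 tilt [ 0.    -0.001] F [ 0.4 -1.3 -1.8] gap 0.295 gf 40.1
units [0.42 0.1  5.38]
```

View pics/w2.png

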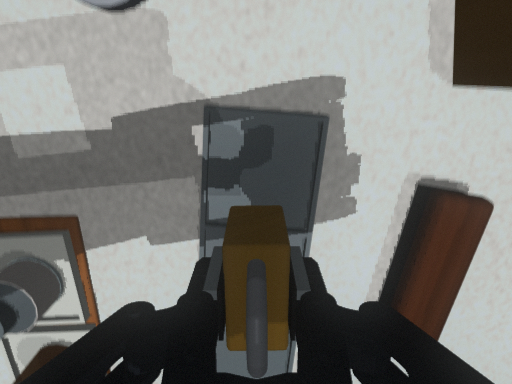

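The padlock is held upright over the left compartment. Organiser corners are at (204,106) and (328,115), and the divider's left end is near (204,226).

Run:
```python
from h import *
import pickle; c=pickle.load(open("w2.pkl","rb"))
print(ray(c,[(204,106),(328,115),(204,226),(312,235)],13))
```

```text
[[621.57742413 236.87007441]
 [712.97978367 230.4320211 ]
 [616.89673282 140.77893688]
 [706.27034489 132.67563654]]
```

```bash
python3 -m jog '[{"travel":[0.3,0.1,0],"turn":0,"grip":0},{"travel":[0.15,0.08,0],"turn":0.4,"grip":0},{"travel":[0,0,0.4],"turn":0.6,"grip":0},{"travel":[0,0,0.8],"turn":0,"grip":0},{"travel":[0,0,0.9],"turn":0,"grip":0},{"travel":[0,0,0.9],"turn":0,"grip":0},{"travel":[0,0,0.8],"turn":0,"grip":0},{"travel":[0,0,0.6],"turn":0,"grip":0},{"travel":[0,0,0.4],"turn":0,"grip":0},{"travel":[0,0,0.2],"turn":0,"grip":0},{"travel":[0,0,0.1],"turn":0,"grip":0},{"travel":[0,0,0.1],"turn":0,"grip":0},{"travel":[0,0,0.1],"turn":0,"grip":0},{"travel":[0,0,0],"turn":0,"grip":0},{"travel":[0,0,0],"turn":0,"grip":0}]'; python3 d.py
```

```text
t: 10.05
eef_pos: [665.6, 181.9, 44.0]
orientation: [2.317, 2.121, 0.001]
wrist_force: [-0.4, 0.9, -2.1]
finger_gap: 0.299
grip_force: 40.2
t 10.05 pos [665.6 181.9  44. ] yaw 84.95 tilt [0.    0.001] F [-0.4  0.9 -2.1] gap 0.299 gf 40.2
```

```bash
for i in 1 2; do python3 -m jog '[{"travel":[0,0,0.06],"turn":0,"grip":0},{"travel":[0,0,0],"turn":0,"grip":0},{"travel":[0,0,0],"turn":0,"grip":0}]' | grep -E "pos|wrist"; done
```

```text
eef_pos: [665.2, 181.8, 42.3]
wrist_force: [0.0, 0.1, -2.6]
eef_pos: [665.5, 181.9, 41.4]
wrist_force: [-0.1, 0.9, 1.2]
```

```bash
python3 -m jog '[{"travel":[0,0,0],"turn":0,"grip":0.4},{"travel":[0,0,0],"turn":0,"grip":0.5},{"travel":[0,0,0],"turn":0,"grip":0.7},{"travel":[0,0,0],"turn":0,"grip":1},{"travel":[0,0,0],"turn":0,"grip":1},{"travel":[0,0,0],"turn":0,"grip":1},{"travel":[0,0,0],"turn":0,"grip":1},{"travel":[0,0,-0.3],"turn":0,"grip":1},{"travel":[0,0,-0.8],"turn":0,"grip":1},{"travel":[0,0,-1],"turn":0,"grip":1},{"travel":[0,0,-1],"turn":0,"grip":1},{"travel":[0,0,-1],"turn":0,"grip":1},{"travel":[0,0,-0.9],"turn":0,"grip":1},{"travel":[0,0,-0.6],"turn":-0.5,"grip":1},{"travel":[0,0,0],"turn":-0.5,"grip":1},{"travel":[0,0,0],"turn":0,"grip":1}]' >/dev/null; python3 d.py 474 -109 150
```

```text
t 11.88 pos [666.4 182.  156.6] yaw 90.0 tilt [0.001 0.005] F [-0.9  0.4 -0.3] gap 1.001 gf 0.0
units [-14.55  -9.62   0.27]
```

```bash
python3 -m jog '[{"travel":[-0.4,-0.26,0],"turn":0,"grip":1},{"travel":[-0.75,-0.5,0],"turn":0,"grip":1},{"travel":[-1,-0.66,0],"turn":0,"grip":1},{"travel":[-1,-0.66,0],"turn":0,"grip":1},{"travel":[-1,-0.66,0],"turn":0,"grip":1},{"travel":[-1,-0.66,0],"turn":0,"grip":1},{"travel":[-1,-0.66,0],"turn":0,"grip":1},{"travel":[-1,-0.66,0],"turn":0,"grip":1},{"travel":[-1,-0.66,0],"turn":0,"grip":1},{"travel":[-1,-0.66,0],"turn":0,"grip":1},{"travel":[-1,-0.66,0],"turn":0,"grip":1},{"travel":[-1,-0.66,0],"turn":0,"grip":1},{"travel":[-1,-0.66,0],"turn":0,"grip":1},{"travel":[-1,-0.66,0],"turn":0,"grip":1},{"travel":[-1,-0.66,0],"turn":0,"grip":1},{"travel":[-0.4,-0.28,0],"turn":0,"grip":1},{"travel":[0,0,0],"turn":0,"grip":1}]' >/dev/null; python3 d.py 474 -109 46
python3 - <<'E'
from h import *
import pickle
c=imaging.camera("wrist"); cv2.imwrite("pics/w3.png",c["frame"][:,:,::-1]);pickle.dump(c,open("w3.pkl","wb"))
E
```

```text
t 13.3 pos [ 471.1 -110.2  152.5] yaw 89.75 tilt [ 0.    -0.001] F [-0.3 -0.  -0.6] gap 0.996 gf 0.0
units [0.06 0.15 5.33]
```

View pics/w3.png

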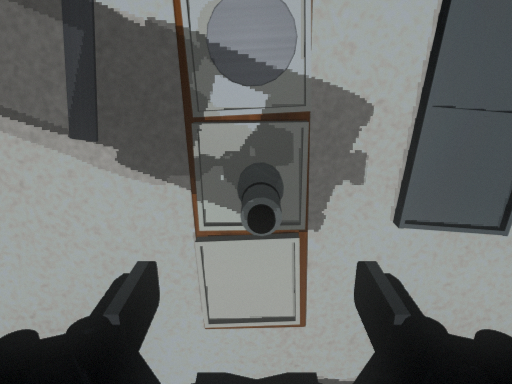

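The torch button is centred at (262,218), the jar lid at (252,40), and the padlock tray is empty.

Run:
```python
from h import *
import pickle; c=pickle.load(open("w3.pkl","rb"))
print(ray(c,(262,218),85),ray(c,(252,40),71))
```

```text
[[ 474.80338045 -107.98305655]] [[469.37181652  -8.39000774]]
```

```bash
python3 -m jog '[{"travel":[0.08,0.16,0.4],"turn":0,"grip":1},{"travel":[0,0,0.9],"turn":0,"grip":1},{"travel":[0,0,0.9],"turn":0,"grip":1},{"travel":[0,0,0.9],"turn":0,"grip":1},{"travel":[0,0,0.9],"turn":0,"grip":1},{"travel":[0,0,0.8],"turn":0,"grip":1},{"travel":[0,0,0.45],"turn":0,"grip":1},{"travel":[0,0,0],"turn":0,"grip":1},{"travel":[0,0,0],"turn":0,"grip":0},{"travel":[0,0,0],"turn":0,"grip":0},{"travel":[0,0,0],"turn":0,"grip":0},{"travel":[0,0,0],"turn":0,"grip":0},{"travel":[0,0,0],"turn":0,"grip":0},{"travel":[0,0,0],"turn":0,"grip":0},{"travel":[0,0,0],"turn":0,"grip":0},{"travel":[0,0,0],"turn":0,"grip":0},{"travel":[0,0,0],"turn":0,"grip":0}]'; python3 d.py 656 89 150
```

```text
t: 14.77
eef_pos: [476.0, -107.7, 49.1]
orientation: [2.222, 2.22, -0.0]
wrist_force: [-4.0, 0.4, 6.3]
finger_gap: 0.293
grip_force: 39.0
t 14.77 pos [ 476.  -107.7   49.1] yaw 89.95 tilt [-0.  0.] F [-4.   0.4  6.3] gap 0.293 gf 39.0
units [ 9.84  8.99 -5.04]
```

```bash
python3 -m jog '[{"travel":[0,0,-0.3],"turn":0,"grip":0},{"travel":[0,0,-0.7],"turn":0,"grip":0},{"travel":[0,0,-1],"turn":0,"grip":0},{"travel":[0,0,-1],"turn":0,"grip":0},{"travel":[0,0,-1],"turn":0,"grip":0},{"travel":[0,0,-0.7],"turn":0,"grip":0},{"travel":[0.25,0.2,-0.3],"turn":0,"grip":0},{"travel":[0.6,0.55,0],"turn":0,"grip":0},{"travel":[0.9,0.8,0],"turn":0,"grip":0},{"travel":[0.9,0.8,0],"turn":0,"grip":0},{"travel":[0.9,0.85,0],"turn":0,"grip":0},{"travel":[0.9,0.85,0],"turn":0,"grip":0},{"travel":[0.9,0.85,0],"turn":0,"grip":0},{"travel":[0.9,0.85,0],"turn":0,"grip":0},{"travel":[0.9,0.85,0],"turn":0,"grip":0},{"travel":[0.9,0.85,0],"turn":0,"grip":0},{"travel":[0.9,0.8,0],"turn":0,"grip":0},{"travel":[0.6,0.5,0],"turn":0,"grip":0},{"travel":[0.29,0.25,0],"turn":0,"grip":0},{"travel":[0,0,0],"turn":0,"grip":0}]' >/dev/null; python3 d.py 656 89 46
```

```text
t 16.43 pos [656.3  90.6 147.1] yaw 90.05 tilt [ 0.    -0.001] F [-1.3 -0.9 -1.7] gap 0.293 gf 38.1
units [-0.08 -0.01  5.06]
```

```bash
python3 -m jog '[{"travel":[-0.08,0,0.4],"turn":0,"grip":0},{"travel":[0,0,0.9],"turn":0,"grip":0},{"travel":[0,0,0.9],"turn":0,"grip":0},{"travel":[0,0,0.9],"turn":0,"grip":0},{"travel":[0,0,0.8],"turn":0,"grip":0},{"travel":[0,0,0.5],"turn":0,"grip":0},{"travel":[0,0,0.3],"turn":0,"grip":0},{"travel":[0,0,0.1],"turn":0,"grip":0},{"travel":[0,0,0.1],"turn":0,"grip":0},{"travel":[0,0,0.05],"turn":0,"grip":0},{"travel":[0,0,0],"turn":0,"grip":0},{"travel":[0,0,0],"turn":0,"grip":0}]' | grep -E "pos|wrist"; for i in 1 2 ; do python3 -m jog '[{"travel":[0,0,0.06],"turn":0,"grip":0},{"travel":[0,0,0],"turn":0,"grip":0},{"travel":[0,0,0],"turn":0,"grip":0}]' | grep -E "pos|wrist"; done
```

```text
eef_pos: [656.5, 87.7, 49.9]
wrist_force: [-0.7, 0.3, -0.7]
eef_pos: [656.0, 87.7, 47.9]
wrist_force: [0.0, -0.2, -0.2]
eef_pos: [655.8, 87.6, 46.3]
wrist_force: [0.6, 0.6, -1.3]
```

```bash
for i in 1 2 ; do python3 -m jog '[{"travel":[0,0,0.05],"turn":0,"grip":0},{"travel":[0,0,0],"turn":0,"grip":0},{"travel":[0,0,0],"turn":0,"grip":0}]' | grep -E "pos|wrist"; done
```

```text
eef_pos: [656.0, 87.6, 46.2]
wrist_force: [-3.0, 0.3, 3.7]
eef_pos: [656.0, 87.6, 46.1]
wrist_force: [-4.5, -0.8, 8.7]
```

Contact is made. I'll release, rise, and move over the jar.

```bash
python3 -m jog '[{"travel":[0,0,-0.03],"turn":0,"grip":0.35},{"travel":[0,0,0],"turn":0,"grip":0.45},{"travel":[0,0,0],"turn":0,"grip":0.6},{"travel":[0,0,0],"turn":0,"grip":1},{"travel":[0,0,0],"turn":0,"grip":1},{"travel":[0,0,0],"turn":0,"grip":1},{"travel":[0,0,0],"turn":0,"grip":1},{"travel":[0,0,-0.3],"turn":0,"grip":1},{"travel":[0,0,-0.8],"turn":0,"grip":1},{"travel":[0,0,-1],"turn":0,"grip":1},{"travel":[0,0,-1],"turn":0,"grip":1},{"travel":[0,0,-1],"turn":0,"grip":1},{"travel":[0,0,-0.9],"turn":0,"grip":1},{"travel":[0,0,-0.5],"turn":0,"grip":1},{"travel":[0,0,0],"turn":0,"grip":1}]' >/dev/null; python3 d.py 468.5 -8 150
```

```text
t 19.68 pos [657.8  87.7 159. ] yaw 89.96 tilt [0.    0.006] F [-0.3 -0.8  1.1] gap 1.002 gf 0.0
units [-4.79 -9.46  0.39]
```

```bash
python3 -m jog '[{"travel":[-0.2,-0.4,0],"turn":0,"grip":1},{"travel":[-0.4,-0.8,0],"turn":0,"grip":1},{"travel":[-0.5,-1,0],"turn":0,"grip":1},{"travel":[-0.5,-1,0],"turn":0,"grip":1},{"travel":[-0.5,-1,0],"turn":0,"grip":1},{"travel":[-0.5,-1,0.1],"turn":0,"grip":1},{"travel":[-0.5,-1,0.1],"turn":0,"grip":1},{"travel":[-0.5,-1,0.1],"turn":0,"grip":1},{"travel":[-0.5,-1,0.1],"turn":0,"grip":1},{"travel":[-0.4,-0.8,0],"turn":0,"grip":1},{"travel":[-0.29,-0.4,0],"turn":0,"grip":1},{"travel":[0,0,0],"turn":0,"grip":1}]' >/dev/null; python3 d.py 468.5 -8 39
python3 - <<'E'
from h import *
import pickle
c=imaging.camera("wrist"); cv2.imwrite("pics/w4.png",c["frame"][:,:,::-1]);pickle.dump(c,open("w4.pkl","wb"))
E
```

```text
t 20.68 pos [465.5  -8.7 145.3] yaw 89.88 tilt [ 0.    -0.003] F [ 0.8 -0.3 -0.1] gap 0.996 gf 0.0
units [0.03 0.17 5.32]
```

View pics/w4.png

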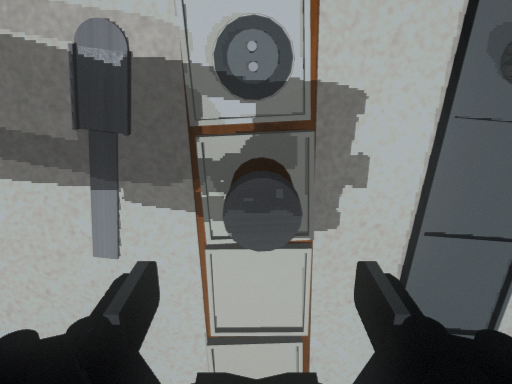

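The jar lid is centred at about (262,210). The lamp's pins are centred at (252,56), and the two trays to the right are empty.

```bash
python3 - <<'E'
from h import *
import pickle; c=pickle.load(open("w4.pkl","rb"))
print(ray(c,[(262,210),(262,170.5),(262,250),(222.5,210),(301.5,210)],71),ray(c,(252,56),75))
E
python3 d.py 468.5 -8 39
```

```text
[[469.12333289  -3.89824954]
 [469.02242378  21.33457949]
 [469.2340246  -31.57726606]
 [444.6843338   -3.88869803]
 [493.54840375  -3.9077956 ]] [[463.46815138  84.47422878]]
t 20.73 pos [466.8  -8.3 146.1] yaw 89.89 tilt [ 0.    -0.001] F [0.2 0.4 0.3] gap 1.0 gf 0.0
units [0.01 0.09 5.35]
```

```bash
python3 -m jog '[{"travel":[0.08,0.1,0.4],"turn":0,"grip":1},{"travel":[0,0,0.9],"turn":0,"grip":1},{"travel":[0,0,0.9],"turn":0,"grip":1},{"travel":[0,0,0.9],"turn":0,"grip":1},{"travel":[0,0,0.9],"turn":0,"grip":1},{"travel":[0,0,0.8],"turn":0,"grip":1},{"travel":[0,0,0.55],"turn":0,"grip":1},{"travel":[0,0,0],"turn":0,"grip":1},{"travel":[0,0,0],"turn":0,"grip":0},{"travel":[0,0,0],"turn":0,"grip":0},{"travel":[0,0,0],"turn":0,"grip":0},{"travel":[0,0,0],"turn":0,"grip":0},{"travel":[0,0,0],"turn":0,"grip":0},{"travel":[0,0,0],"turn":0,"grip":0},{"travel":[0,0,0],"turn":0,"grip":0},{"travel":[0,0,0],"turn":0,"grip":0}]' 45; python3 d.py 648 -5.5 150
```

```text
t: 22.07
eef_pos: [470.8, -6.5, 41.5]
orientation: [2.221, 2.219, 0.002]
wrist_force: [-1.7, 1.4, 6.1]
finger_gap: 0.569
grip_force: 45.9
t 22.07 pos [470.8  -6.5  41.5] yaw 89.95 tilt [-0.     0.002] F [-1.7  1.4  6.1] gap 0.569 gf 45.9
units [ 0.06  8.87 -5.4 ]
```

```bash
python3 -m jog '[{"travel":[0,0,-0.3],"turn":0,"grip":0},{"travel":[0,0,-0.7],"turn":0,"grip":0},{"travel":[0,0,-1],"turn":0,"grip":0},{"travel":[0,0,-1],"turn":0,"grip":0},{"travel":[0,0,-1],"turn":0,"grip":0},{"travel":[0,0,-0.7],"turn":0,"grip":0},{"travel":[0,0.25,-0.3],"turn":0,"grip":0},{"travel":[0,0.6,0],"turn":0,"grip":0},{"travel":[0,0.9,0],"turn":0,"grip":0},{"travel":[0,0.9,0],"turn":0,"grip":0},{"travel":[0,0.9,0],"turn":0,"grip":0},{"travel":[0,0.9,0],"turn":0,"grip":0},{"travel":[0,0.9,0],"turn":0,"grip":0},{"travel":[0,0.9,0],"turn":0,"grip":0},{"travel":[0,0.9,0],"turn":0,"grip":0},{"travel":[0,0.9,0],"turn":0,"grip":0},{"travel":[0,0.6,0],"turn":0,"grip":0},{"travel":[0,0.25,0],"turn":0,"grip":0},{"travel":[0,0,0],"turn":0,"grip":0}]' >/dev/null; python3 d.py 648 -5.5 38
```

```text
t 23.65 pos [648.3  -6.6 139.1] yaw 89.96 tilt [ 0.    -0.001] F [-0.3 -0.4 -1.1] gap 0.569 gf 46.8
units [ 0.05 -0.01  5.06]
```

```bash
python3 -m jog '[{"travel":[0.05,0,0.4],"turn":0,"grip":0},{"travel":[0,0,0.9],"turn":0,"grip":0},{"travel":[0,0,0.9],"turn":0,"grip":0},{"travel":[0,0,0.9],"turn":0,"grip":0},{"travel":[0,0,0.8],"turn":0,"grip":0},{"travel":[0,0,0.5],"turn":0,"grip":0},{"travel":[0,0,0.3],"turn":0,"grip":0},{"travel":[0,0,0.1],"turn":0,"grip":0},{"travel":[0,0,0.1],"turn":0,"grip":0},{"travel":[0,0,0.1],"turn":0,"grip":0},{"travel":[0,0,0],"turn":0,"grip":0},{"travel":[0,0,0],"turn":0,"grip":0}]' | grep -E "pos|wrist"; for i in 1 2 3; do python3 -m jog '[{"travel":[0,0,0.05],"turn":0,"grip":0},{"travel":[0,0,0],"turn":0,"grip":0},{"travel":[0,0,0],"turn":0,"grip":0}]' | grep -E "pos|wrist"; done
```

```text
eef_pos: [648.4, -5.6, 41.0]
wrist_force: [0.1, 0.2, -1.4]
eef_pos: [648.0, -5.6, 39.3]
wrist_force: [-0.3, -0.5, -2.3]
eef_pos: [648.1, -5.6, 38.7]
wrist_force: [-0.5, 0.4, 2.0]
eef_pos: [648.2, -5.6, 38.6]
wrist_force: [-4.1, 0.1, 7.6]
```

```bash
python3 -m jog '[{"travel":[0,0,-0.03],"turn":0,"grip":0.62},{"travel":[0,0,0],"turn":0,"grip":0.7},{"travel":[0,0,0],"turn":0,"grip":0.85},{"travel":[0,0,0],"turn":0,"grip":1},{"travel":[0,0,0],"turn":0,"grip":1},{"travel":[0,0,0],"turn":0,"grip":1},{"travel":[0,0,-0.3],"turn":0,"grip":1},{"travel":[0,0,-0.8],"turn":0,"grip":1},{"travel":[0,0,-1],"turn":0,"grip":1},{"travel":[0,0,-1],"turn":0,"grip":1},{"travel":[0,0,-1],"turn":0,"grip":1},{"travel":[0,0,-0.9],"turn":0,"grip":1},{"travel":[0,0,-0.5],"turn":0,"grip":1},{"travel":[0,0,0],"turn":0,"grip":1}]' >/dev/null; python3 d.py 463 84.5 150
python3 -m jog '[{"travel":[0.2,-0.4,0],"turn":0,"grip":1},{"travel":[0.4,-0.8,0],"turn":0,"grip":1},{"travel":[0.5,-1,0],"turn":0,"grip":1},{"travel":[0.5,-1,0],"turn":0,"grip":1},{"travel":[0.5,-1,0],"turn":0,"grip":1},{"travel":[0.5,-1,0],"turn":0,"grip":1},{"travel":[0.5,-1,0],"turn":0,"grip":1},{"travel":[0.5,-1,0],"turn":0,"grip":1},{"travel":[0.5,-1,0],"turn":0,"grip":1},{"travel":[0.3,-0.7,0],"turn":0,"grip":1},{"travel":[0.1,-0.35,0],"turn":0,"grip":1},{"travel":[0,0,0],"turn":0,"grip":1}]' >/dev/null; python3 d.py 463 84.5 39
python3 - <<'E'
from h import *
import pickle
c=imaging.camera("wrist"); cv2.imwrite("pics/w5.png",c["frame"][:,:,::-1]);pickle.dump(c,open("w5.pkl","wb"))
E
```

```text
t 26.57 pos [649.7  -5.7 151.5] yaw 89.96 tilt [-0.001  0.006] F [ 0.8 -0.3 -0.2] gap 0.998 gf 0.0
units [ 4.51 -9.34  0.02]
t 27.57 pos [460.6  84.9 145.9] yaw 90.02 tilt [-0.    -0.003] F [ 0.3 -0.5  0.2] gap 1.001 gf 0.0
units [-0.02  0.14  5.35]
```

View pics/w5.png

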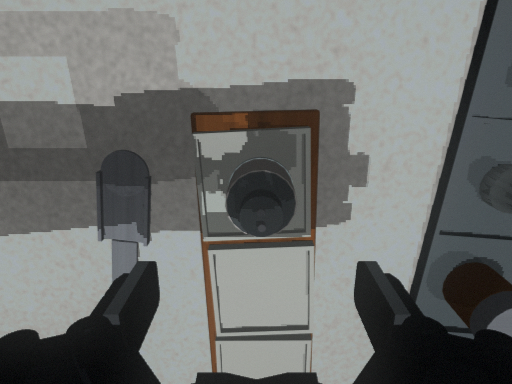

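The lamp body spans columns 226–295, with its top rim over rows 170–237. The base is centred near (262,213), and the jar is visible standing in its compartment at right.

```bash
python3 - <<'E'
from h import *
import pickle; c=pickle.load(open("w5.pkl","rb"))
print(ray(c,[(226,203),(295,203),(260,170),(260,237)],47),ray(c,(262,213),69))
E
python3 d.py 463 84.5 39
```

```text
[[439.71999051  85.13087497]
 [487.3599226   85.22912159]
 [463.09192171 108.70074168]
 [463.3205585   59.26606939]] [[464.28091763  86.65015353]]
t 27.62 pos [461.9  84.6 146.6] yaw 89.99 tilt [-0.    -0.001] F [-0.  -0.4 -0.2] gap 1.002 gf 0.0
units [-0.01  0.06  5.38]
```

```bash
python3 -m jog '[{"travel":[0,0.08,0.4],"turn":0,"grip":1},{"travel":[0,0,0.9],"turn":0,"grip":1},{"travel":[0,0,0.9],"turn":0,"grip":1},{"travel":[0,0,0.9],"turn":0,"grip":1},{"travel":[0,0,0.9],"turn":0,"grip":1},{"travel":[0,0,0.8],"turn":0,"grip":1},{"travel":[0,0,0.6],"turn":0,"grip":1},{"travel":[0,0,0],"turn":0,"grip":1},{"travel":[0,0,0],"turn":0,"grip":0},{"travel":[0,0,0],"turn":0,"grip":0},{"travel":[0,0,0],"turn":0,"grip":0},{"travel":[0,0,0],"turn":0,"grip":0},{"travel":[0,0,0],"turn":0,"grip":0},{"travel":[0,0,0],"turn":0,"grip":0},{"travel":[0,0,0],"turn":0,"grip":0},{"travel":[0,0,0],"turn":0,"grip":0}]' 45; python3 d.py 640 -100.5 140
```

```text
t: 28.95
eef_pos: [465.8, 84.6, 41.0]
orientation: [2.221, 2.219, 0.003]
wrist_force: [0.6, -0.5, 6.0]
finger_gap: 0.568
grip_force: 47.1
t 28.95 pos [465.8  84.6  41. ] yaw 89.96 tilt [0.    0.003] F [ 0.6 -0.5  6. ] gap 0.568 gf 47.1
units [-9.25  8.73 -4.92]
```

```bash
python3 -m jog '[{"travel":[0,0,-0.3],"turn":0,"grip":0},{"travel":[0,0,-0.7],"turn":0,"grip":0},{"travel":[0,0,-1],"turn":0,"grip":0},{"travel":[0,0,-1],"turn":0,"grip":0},{"travel":[0,0,-1],"turn":0,"grip":0},{"travel":[0,0,-0.7],"turn":0,"grip":0},{"travel":[-0.25,0.2,-0.3],"turn":0,"grip":0},{"travel":[-0.6,0.55,0],"turn":0,"grip":0},{"travel":[-0.85,0.8,0],"turn":0,"grip":0},{"travel":[-0.85,0.8,0],"turn":0,"grip":0},{"travel":[-0.85,0.8,0],"turn":0,"grip":0},{"travel":[-0.85,0.8,0],"turn":0,"grip":0},{"travel":[-0.85,0.8,0],"turn":0,"grip":0},{"travel":[-0.85,0.8,0],"turn":0,"grip":0},{"travel":[-0.85,0.8,0],"turn":0,"grip":0},{"travel":[-0.85,0.8,0],"turn":0,"grip":0},{"travel":[-0.8,0.8,0],"turn":0,"grip":0},{"travel":[-0.5,0.55,0],"turn":0,"grip":0},{"travel":[-0.3,0.25,0],"turn":0,"grip":0},{"travel":[0,0,0],"turn":0,"grip":0}]' >/dev/null; python3 d.py 640 -100.5 38;python3 - <<'E'
from h import *
import pickle
c=imaging.camera("wrist"); cv2.imwrite("pics/w6.png",c["frame"][:,:,::-1]);pickle.dump(c,open("w6.pkl","wb"))
E
```

```text
t 30.62 pos [ 639.4 -101.9  138.5] yaw 89.88 tilt [ 0.    -0.002] F [ 0.4  0.3 -0.8] gap 0.574 gf 46.7
units [0.07 0.04 5.03]
```

View pics/w6.png

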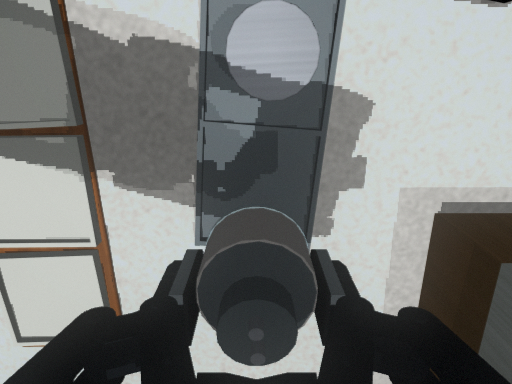

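The lamp is held level over the right-end compartment, with the divider at (204,121)–(322,131). The jar stands well centred in its own compartment at (272,50).

```bash
python3 -m jog '[{"travel":[0.05,0.03,0.4],"turn":0,"grip":0},{"travel":[0,0,0.9],"turn":0,"grip":0},{"travel":[0,0,0.9],"turn":0,"grip":0},{"travel":[0,0,0.9],"turn":0,"grip":0},{"travel":[0,0,0.8],"turn":0,"grip":0},{"travel":[0,0,0.5],"turn":0,"grip":0},{"travel":[0,0,0.3],"turn":0,"grip":0},{"travel":[0,0,0.1],"turn":0,"grip":0},{"travel":[0,0,0.1],"turn":0,"grip":0},{"travel":[0,0,0.1],"turn":0,"grip":0},{"travel":[0,0,0],"turn":0,"grip":0},{"travel":[0,0,0],"turn":0,"grip":0}]' | grep -E "pos|wrist"; for i in 1 2 3; do python3 -m jog '[{"travel":[0,0,0.05],"turn":0,"grip":0},{"travel":[0,0,0],"turn":0,"grip":0},{"travel":[0,0,0],"turn":0,"grip":0}]' | grep -E "pos|wrist"; done
```

```text
eef_pos: [640.5, -99.7, 40.5]
wrist_force: [0.1, -0.8, -0.1]
eef_pos: [640.1, -99.7, 38.9]
wrist_force: [-0.4, 0.2, -0.4]
eef_pos: [640.2, -99.7, 38.1]
wrist_force: [-0.3, 1.0, 1.7]
eef_pos: [640.3, -99.7, 38.1]
wrist_force: [-3.2, -0.4, 8.4]
```

```bash
python3 -m jog '[{"travel":[0,0,-0.03],"turn":0,"grip":0.62},{"travel":[0,0,0],"turn":0,"grip":0.7},{"travel":[0,0,0],"turn":0,"grip":0.85},{"travel":[0,0,0],"turn":0,"grip":1},{"travel":[0,0,0],"turn":0,"grip":1},{"travel":[0,0,0],"turn":0,"grip":1},{"travel":[0,0,-0.3],"turn":0,"grip":1},{"travel":[0,0,-0.8],"turn":0,"grip":1},{"travel":[0,0,-1],"turn":0,"grip":1},{"travel":[0,0,-1],"turn":0,"grip":1},{"travel":[0,0,-1],"turn":0,"grip":1},{"travel":[0,0,-1],"turn":0,"grip":1},{"travel":[0,0,-1],"turn":0,"grip":1},{"travel":[0,-0.5,-0.6],"turn":0,"grip":1},{"travel":[0,-1,0],"turn":0,"grip":1},{"travel":[0,-1,0],"turn":0,"grip":1},{"travel":[0,-1,0],"turn":0,"grip":1},{"travel":[0,-1,0],"turn":0,"grip":1},{"travel":[0,-0.5,0],"turn":0,"grip":1},{"travel":[0,0,0],"turn":0,"grip":1}]' >/dev/null; python3 d.py
python3 - <<'E'
from h import *
a=imaging.camera("scene")["frame"][130:330,130:400]; b=imaging.camera("top")["frame"][120:270,125:390]
cv2.imwrite("pics/end.png",np.vstack([cv2.resize(a,(540,330),interpolation=cv2.INTER_CUBIC),cv2.resize(b,(540,265))])[:,:,::-1])
E
```

```text
t 34.08 pos [538.6 -99.4 171.5] yaw 89.93 tilt [-0. -0.] F [ 1.   0.7 -0.5] gap 0.999 gf 0.0
```

View pics/end.png

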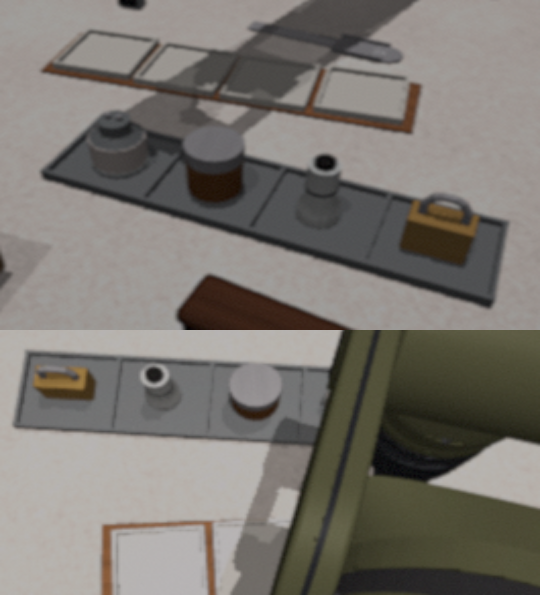

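All four stand upright in their compartments. In the scene view, lamp, jar, torch and padlock run from the robot's right end to its left end, and the trays are empty.

```bash
python3 -c "from bench import arm; print(arm.close_job())"
```

```text
the job is handed in; nothing more can be done
None
```

The job is handed in at about 34 s: padlock, torch, jar and lamp stand upright in the organiser from left to right, the reverse of the row, and the gripper is clear.

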